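# Latch the backing plate and hold the spring clip open over its edge

### The arm

A 7-joint arm with a two-finger parallel gripper is mounted at the origin on a cart in front of the work surface, level with it; the furniture and walls round the work are solid. World frame = base frame: x ahead of the robot, y to its left, z up, the work surface at z = 0. Lengths are in m, angles in rad, forces in N, time in s.
With the tool pointing down it reaches from about 0.425 to 0.925 m from the base axis. Payload 6.8 kg.
Tool frame: the origin (TCP) lies at the very end of the fingers, on their centre line; the grasp point (between the pads) lies 19 mm behind it (r.tcp_to_grasp is the distance from the TCP to the grasp point, in m); z points along the fingers, y is the line along which they close (so a half turn about z gives the same grasp; the last joint's range is limited). The gripper opens to 85 mm and grips with 20 to 120 N. Pads are 22 mm wide; open, the fingers measure 114 mm over their backs; the gripper's body (76 mm by 85 mm) begins 54 mm behind the grasp point. The pads swing forward as they close: fully open they stand 13 mm farther back than shut.
Start: joints at [-1.297, 0.477, 0.022, 1.555, -0.011, 1.109, -0.083], TCP at [0.251, 0.626, 0.231] pointing down, gripper open.
Joint ranges: [-2.96, 2.96], [-0.34, 2.1], [-1.41, 1.46], [0.24, 2.44], [-1.37, 4.51], [0.17, 1.92], [-2.96, 2.96]. Speed limits (rad/s): [2.39, 2.39, 3.14, 3.14, 3.14, 3.14, 3.14].

### API

Orientations are given as a rotation vector (axis times angle).
In Python, from bench import r gives the robot as it stands.
- The arm moves only by the tool step_arm, never from a script. Its argument "moves" is a list of rows, each a list of 7 numbers: the shift along the tool's x, y, z in mm, then the turn, a rotation vector about the tool's x, y, z in rad, then the finger opening in mm, from 0 to 85.4. A call has 1 to 8 rows; each row is the pose to reach, as a shift and turn from the pose commanded when the call began, along the tool's axes at that moment; what a row does not reach only later rows make up. A row lasts 1/10 s, in which the tool goes at most 50 mm and 8.59 degrees, less where a joint would pass 70% of its speed; a pose out of reach is approached as far as the arm can. A call with a gripper value outside its range is refused whole. The fingers move at their own pace and stop on an object; "grip_force" is the grip in N (left out, the last holds). Time passes only in rows, so rows that repeat a pose let the fingers close. It gives the time, the measured TCP pose, the force, the opening and the grip force at its end, in the units of the state.
- r.get_obs(): the state, without advancing time (a new reading comes with each control period).
- r.grab_frame(name): name is "side" or "top" or "wrist"; returns a dict with "image" (384x512x3 uint8, red, green, blue), "depth" (384x512 float32, m along the optical axis (not along the pixel's ray), 0 where there is no reading), "mtx" (3x3 intrinsics, pixels), "rvec" (rotation vector, rad) and "tvec" (3), from world to camera coordinates, as OpenCV has them. Camera axes: x right, y down, z forward; pixel columns grow to the right and rows downward; lengths in m; the calibration is good to about 2 mm. A picture is of the moment at which its call begins.
- r.hand_in(): hands the job in; it is judged then, once.
The state is a dict: "clock": time; "joints": joint angles; "qvel": joint speeds; "tau": joint torques, N m; "tcp_pos": TCP position; "orientation": TCP orientation; "contact_force": force on the tool from outside, world axes, zero at the start; "moment": the same for the moment, N m; "grip_width": finger opening in m; "gripper_force": force on a finger pad.
Only numpy, scipy, OpenCV 4.12 (cv2) and the standard library are available. Lean on these libraries where they do the work, as an engineer would, in place of code of your own. Each camera call takes 0.05 s, during which the arm holds its last target. There are 200 camera calls.

### The job

Swing the stand's hinged latch down until it lies in its catch, so that the backing plate is locked in its slot. Then squeeze the handles of the spring clip to take it off its rest, and hold it gaping over about the middle of the plate's tall top edge, upright, with the edge well in between the open jaws and nothing of the clip touching plate or stand, ready for a colleague to slip in a job card. Finish while still holding the clip squeezed open there, and leave the bearing parts and the gauge block where they are.

Things in the scene. Friction and masses are not known exactly. Their poses are not given: they have to be found in the camera images.
- stand: Plate stand, fixed: grey base 110 (x) x 210 (y) x 16 mm, with a slot along its y axis between two dark rails 18 mm high that carries the backing plate. Origin at the centre of its underside, z up. Near its -y end, at y = -65 mm, is the latch: hinge at x = +36, catch (dark forked post, top 58 mm above the bench) at x = -42 mm.
- latch (a joint): Angle of the latch, rad: 0 = closed, lying level in the catch (rigid stop); positive = swung up. Starts 0.5 to 0.95 open. It swings in the stand's x-z plane and stays where it is left (friction 0.05 N m: 1 to 2 N at mid-arm). It can simply be pushed down from above.
- latch_hinge (a point): Point on the latch's hinge axis, fixed to the stand at its (36, -65, 54.5) mm; the axis is parallel to the stand's y axis. The latch, a flat steel arm 14 mm wide, 5 mm thick and 90 mm from hinge to tip, extends from here; closed, it runs along the stand's -x over the plate's low shoulder, its top face 57 mm above the bench.
- latch_mid (a point): Point on the top face of the latch arm, 45 mm from the hinge; moves with the arm.
- plate: Loose aluminium backing plate, 4 mm thick, on edge in the stand's slot: y along the slot, x normal to its face. Tall part 112 mm long, 84 mm high (y from -24 to +88 mm); beside it, to -y, a low shoulder 34 mm high, over which the latch closes. Origin on its lower edge, 16 mm above the bench.
- plate_top (a point): Middle of the top edge of the plate's tall part, 100 mm above the bench; axes as those of the plate (x normal to the face, y along the edge, z up).
- clip_rest: Clip rest, fixed: grey base 80 x 60 x 14 mm with an upright steel tab 40 mm long (along its x axis), 4 mm thick (y), its top 80 mm above the bench; the spring clip is parked astride it, pivot barrel on its top, jaws biting. Origin at the centre of its underside.
- clip: Spring clip, 26 mm wide, 0.06 to 0.13 kg. Origin at the middle of its pivot; z up to the handles, x along the pivot pin, y across the jaws. Two black handles rise to 46 mm above the pivot; parked, they are about 55 mm apart over the outer faces at their tops. Squeezed to the stop, their outer faces are vertical, parallel and 28 mm apart.
- clip_pivot (a point): The clip's origin and axes; parked, upright, 86 mm above the bench, x along the tab. A good grip is 34 mm above it, closing along y. The steel jaws reach 40 mm below it; squeezed to the stop, they gape about 28 mm at the tips, some 39 mm below it.
- jaw_a (a joint): Angle of the clip's +y half, rad: about 0 parked (jaws 4 mm apart, biting on the tab), 0.32 = squeezed to the stop, fully open; the other half mirrors it. The spring asks for about 4 N on each handle at first and 9 N when fully open; 20 to 40 N of grip holds it at the stop.
- inner_ring: Bystander: grooved bearing ring 42 mm across, 16 mm high, lying in front of the stand. Origin at the centre of its underside.
- ball_bearing: Bystander: ball bearing 47 mm across, 14 mm high, lying near the clip rest. Origin at the centre of its underside.
- gauge_block: Bystander: small steel gauge block 9 x 30 x 20 mm, standing in front of the stand. Origin at the centre of its underside.

How it is judged:
By the outcome, as a careful person would: the job done as asked, in the order asked, and still so for the second after the job is handed in, while the arm keeps its last pose, push and grip.
It also fails if it takes over 50 s, if anything falls off the work surface, if the arm or the gripper's body presses on something with over 40 N, if the wrist force passes 120 N, or if a joint passes its speed limit or range.

## Working session

There is one attempt and no reset: what is moved stays moved. The work goes in short steps, Python scripts to look and compute and a tool call to move; the robot and the scene stay as the last step left them, time stands still between calls to the robot, and variables do not carry over. Pictures are saved under pics/ and viewed, at most 10 in all, crops included, and the job is handed in when it is done.

Besides the shell and the picture viewer there is one more tool, called after ">>>" by a JSON object that holds its "fn" and its "kwargs". step_arm: Moves the arm, as the interface text tells. Its arguments: {"type":"object","properties":{"moves":{"type":"array","items":{"type":"array","items":{"type":"number"}}},"grip_force":{"type":"number"}},"required":["moves"]}

```bash
mkdir -p pics; ls; cat > h.py <<'E'
import numpy as np, cv2, pickle
from bench import r
def grab(n,save=None):
    f=r.grab_frame(n)
    if save: cv2.imwrite('pics/'+save,f['image'][...,::-1])
    return f
def cloud(f):
    d=f['depth'];v,u=np.indices(d.shape);K=f['mtx']
    c=np.stack([(u-K[0,2])/K[0,0]*d,(v-K[1,2])/K[1,1]*d,d],-1)
    R=cv2.Rodrigues(np.array(f['rvec'],float))[0]
    P=(c-np.ravel(f['tvec']))@R
    P[d==0]=np.nan
    return P
def tool(p,o=None):
    "world target point -> tool-axis shift mm"
    s=r.get_obs();R=cv2.Rodrigues(np.array(s['orientation'],float))[0]
    return (R.T@(np.array(p)-s['tcp_pos']))*1000
E
python3 - <<'E'
from h import *
for n in('top','side'):
    f=grab(n,n+'1.png');pickle.dump(dict(f),open(n+'1.pkl','wb'))
s=r.get_obs();print(s); print(cv2.Rodrigues(np.array(s['orientation'],float))[0].round(3))
E
```

```text
pics
{'clock': 0.1, 'joints': array([-1.29712758,  0.47770316,  0.02238038,  1.55632151, -0.01147071,
        1.10931361, -0.08305938]), 'qvel': array([-0.00113024, -0.00312107,  0.00093479, -0.00296498,  0.00083984,
       -0.00083253,  0.00028257]), 'tau': array([ 4.87242345e-03, -5.97764397e+01,  1.61395267e+00, -2.81956387e+01,
        1.28587030e-02,  5.06766155e-03, -1.98865632e-05]), 'tcp_pos': array([0.25132466, 0.62590628, 0.23044638]), 'orientation': array([-5.95955048e-01, -3.08439702e+00,  2.52942385e-03]), 'contact_force': array([0.05917793, 0.09606077, 0.52069532]), 'moment': array([0.00962536, 0.00293661, 0.03362057]), 'gripper_force': 0.0, 'grip_width': 0.0853241364516038}
[[-0.928  0.373 -0.   ]
 [ 0.373  0.928 -0.002]
 [-0.    -0.002 -1.   ]]
```

View pics/top1.png

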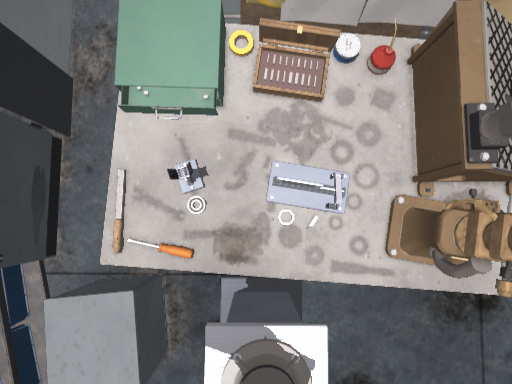

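View pics/side1.png

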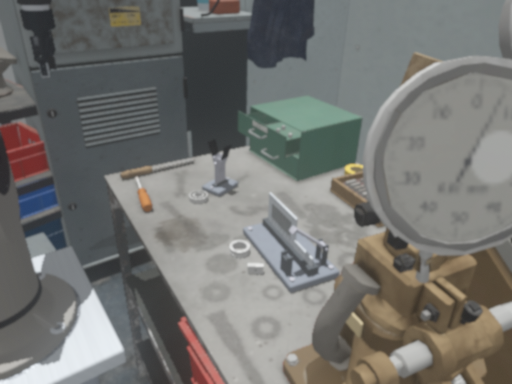

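The top view shows the stand at about (307,187), with its latch end at the right (338,190). The clip and rest are at (188,175), the ring at (287,217), the block at (313,222) and the bearing at (197,205). The side view shows the latch at the near end, around (305,255).

```bash
python3 - <<'E'
from h import *
f=pickle.load(open('top1.pkl','rb'));P=cloud(f);im=f['image'].astype(int)
print('bench z',np.nanmedian(P[225:235,340:380,2]), 'mm/px',np.linalg.norm(P[230,340]-P[230,341])*1000)
def reg(u0,u1,v0,v1,z0,z1,name):
    Q=P[v0:v1,u0:u1];m=(Q[...,2]>z0)&(Q[...,2]<z1)
    vv,uu=np.nonzero(m);q=Q[m]
    if len(q)<3: print(name,len(q));return
    rect=cv2.minAreaRect((q[:,:2]*1000).astype(np.float32))
    print(name,len(q),'mean',q.mean(0).round(4),'rect',np.round(rect[0],1),np.round(rect[1],1),round(rect[2],1),'zmax',q[:,2].max().round(3),'u',uu.min()+u0,uu.max()+u0,'v',vv.min()+v0,vv.max()+v0)
reg(262,355,155,218,.008,.13,'stand')
reg(262,355,155,218,.075,.13,'platehigh')
reg(262,355,155,218,.04,.075,'latch/catch')
reg(330,355,155,218,.035,.15,'latchend')
reg(165,212,150,195,.008,.022,'restbase')
reg(165,212,150,195,.07,.16,'clip')
reg(165,212,150,195,.11,.16,'handles')
reg(185,210,195,216,.006,.03,'bb')
reg(277,297,208,226,.006,.03,'ring')
reg(305,322,213,230,.006,.03,'block')
for t,(u0,u1,v0,v1) in {'top':(262,355,155,218),'clip':(160,215,150,215)}.items():
    cv2.imwrite(f'pics/c_{t}.png',cv2.resize(f['image'][v0:v1,u0:u1,::-1],None,fx=7,fy=7,interpolation=cv2.INTER_CUBIC)[:600,:800])
g=pickle.load(open('side1.pkl','rb'));
a=cv2.resize(g['image'][185:295,235:345,::-1],(400,400),interpolation=cv2.INTER_CUBIC)
b=cv2.resize(g['image'][130:215,170:255,::-1],(400,400),interpolation=cv2.INTER_CUBIC)
c=cv2.resize(f['image'][155:218,262:355,::-1],(400,271));d=cv2.resize(f['image'][150:215,160:225,::-1],(271,271))
cv2.imwrite('pics/mix.png',np.vstack([np.hstack([a,b])[:329],np.pad(np.hstack([c,d]),((0,0),(0,129),(0,0)))]))
E
```

```text
bench z -0.00039155665363372477 mm/px 2.628612204237529
stand 3333 mean [ 0.5069 -0.1033  0.0261] rect [ 491.7 -103.9] [210.2 146.1] 81.4 zmax 0.117 u 266 349 v 161 217
platehigh 251 mean [ 0.5004 -0.1207  0.096 ] rect [ 514.9 -105. ] [163.2  54.1] 67.5 zmax 0.117 u 277 341 v 178 204
latch/catch 232 mean [ 0.5061 -0.142   0.057 ] rect [ 511.  -105.8] [172.9  89.8] 78.0 zmax 0.074 u 276 343 v 173 209
latchend 276 mean [ 0.4976 -0.1705  0.0749] rect [ 495.6 -177.7] [39.1 90.3] 85.0 zmax 0.117 u 330 344 v 173 209
restbase 458 mean [0.5296 0.2034 0.0135] rect [534.9 209.3] [80.3 59.7] 18.4 zmax 0.021 u 174 203 v 159 193
clip 285 mean [0.5332 0.2133 0.1001] rect [534.8 209.4] [36.6 55.6] 20.2 zmax 0.13 u 167 192 v 162 180
handles 89 mean [0.5319 0.2166 0.1209] rect [535.1 209.5] [25.6 55.7] 19.7 zmax 0.13 u 167 192 v 162 179
bb 209 mean [0.4589 0.1872 0.0122] rect [458.4 187. ] [45.1 44.4] 45.7 zmax 0.017 u 187 205 v 196 213
ring 102 mean [ 0.4285 -0.0486  0.0152] rect [428.1 -48.1] [39.2 39.5] 0.7 zmax 0.023 u 278 293 v 210 225
block 48 mean [ 0.4199 -0.1191  0.0179] rect [ 419.6 -119.5] [ 9.  29.7] 54.3 zmax 0.022 u 309 317 v 216 226
```

View pics/mix.png

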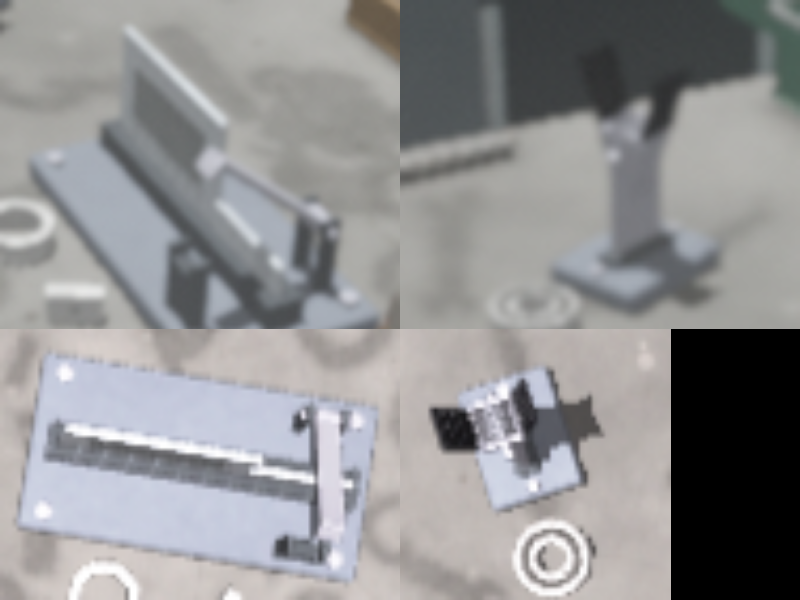

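The mix view shows the stand's base, the raised latch hinged at the far (+x) post with the catch nearer the robot, and the clip upright on its tab with its handles splayed. The measured sizes match the ones given.

```bash
python3 - <<'E'
from h import *
f=pickle.load(open('top1.pkl','rb'));P=cloud(f)
Q=P[155:218,262:355];q=Q[(Q[...,2]>.010)&(Q[...,2]<.13)]
# exclude posts/latch shadows: base rect
b=q[q[:,2]<.020];rc=cv2.minAreaRect((b[:,:2]*1000).astype(np.float32));print('base',rc)
h=q[(q[:,2]>.088)&(q[:,2]<.106)&(q[:,1]>-.15)]
vx=cv2.fitLine((h[:,:2]*1000).astype(np.float32),cv2.DIST_HUBER,0,.01,.01).ravel();print('plate top',len(h),h.min(0),h.max(0),h.mean(0),vx,np.degrees(np.arctan2(vx[1],vx[0])))
c=np.array(rc[0]);yaw=np.arctan2(vx[1],vx[0]);
a=np.radians(rc[2]);cand=[a+k*np.pi/2 for k in range(-2,3)]
yaw=min(cand,key=lambda t:abs(t-0)) if True else 0
R=np.array([[np.cos(yaw),-np.sin(yaw)],[np.sin(yaw),np.cos(yaw)]])
print('stand yaw',yaw)
for n,p in dict(hinge=(36,-65),push=(-9,-65),catch=(-42,-65),ptop=(0,32)).items(): print(n,c+R@p)
l=q[(q[:,2]>.06)&(q[:,1]<-.15)];loc=((l[:,:2]*1000-c)@R);print('latch local x',loc.min(0),loc.max(0));
i=np.argsort(loc[:,0]);print(np.c_[loc[i],l[i,2]*1000][::8].round(0))
E
```

```text
base ((491.653564453125, -103.96600341796875), (210.1765899658203, 146.07183837890625), 81.42350769042969)
plate top 97 [ 0.50415794 -0.12870541  0.08844947] [ 0.52317856 -0.01988972  0.1042222 ] [ 0.51401561 -0.07454321  0.09777966] [ 1.5489247e-01  9.8793131e-01  5.1390869e+02 -7.4823593e+01] 81.08944
stand yaw -0.1496880290739746
hinge [ 517.55757213 -173.60781834]
push [ 473.06077787 -166.89698376]
catch [ 440.42979542 -161.97570507]
ptop [496.42571349 -72.32383861]
latch local x [-20.42405477 -75.69082328] [ 58.13594593 -52.2278674 ]
[[-20. -68. 107.]
 [-17. -72. 109.]
 [-15. -59. 111.]
 [-12. -62. 115.]
 [ -9. -67. 111.]
 [ -5. -58. 107.]
 [ -2. -63. 105.]
 [  2. -68. 103.]
 [  5. -58.  99.]
 [  9. -65.  98.]
 [ 12. -69.  90.]
 [ 16. -59.  89.]
 [ 19. -64.  87.]
 [ 23. -69.  83.]
 [ 27. -58.  77.]
 [ 30. -65.  77.]
 [ 34. -70.  74.]
 [ 38. -58.  66.]
 [ 41. -65.  71.]
 [ 45. -68.  63.]
 [ 49. -76.  62.]
 [ 52. -63.  60.]
 [ 58. -54.  62.]]
```

>>> {"fn": "step_arm", "kwargs": {"moves": [[-315,-171,0,0,0,0.7,0],[-315,-171,0,0,0,0.7,0],[-315,-171,0,0,0,0.7,0],[-315,-171,0,0,0,0.7,0],[-315,-171,0,0,0,1.34,0],[-315,-171,0,0,0,1.34,0],[-315,-171,0,0,0,1.34,0],[-315,-171,0,0,0,1.34,0]]}}

```text
clock: 0.9
tcp_pos: [0.4847, 0.343, 0.2315]
orientation: [2.249, 2.188, -0.001]
contact_force: [-0.4, -0.9, -0.5]
grip_width: -0.0
gripper_force: 0.0
```

```bash
python3 - <<'E'
from h import *
s=r.get_obs();print(s['clock'],s['tcp_pos'],s['joints'].round(2),s['grip_width']);print(cv2.Rodrigues(s['orientation'])[0].round(3),tool((.490,-.170,.17)))
E
```

```text
0.9 [0.48468567 0.34299082 0.23151695] [-1.01  0.36  0.37  1.78 -0.14  1.04 -0.62] -3.6720705432380635e-05
[[ 0.027  1.     0.002]
 [ 1.    -0.027 -0.003]
 [-0.003  0.002 -1.   ]] [-512.47733924   19.19502106   63.01334846]
```

>>> {"fn": "step_arm", "kwargs": {"moves": [[-512,19,30,0,0,0.13,0],[-512,19,30,0,0,0.13,0],[-512,19,30,0,0,0.13,0],[-512,19,30,0,0,0.13,0],[-512,19,30,0,0,0.13,0],[-512,19,30,0,0,0.13,0],[-512,19,30,0,0,0.13,0],[-512,19,30,0,0,0.13,0]]}}

```text
clock: 1.7
tcp_pos: [0.49, -0.0506, 0.2078]
orientation: [-2.372, -2.06, -0.001]
contact_force: [1.3, 0.8, 0.8]
grip_width: 0.0
gripper_force: 0.0
```

```bash
python3 - <<'E'
from h import *
s=r.get_obs();print(s['clock'],s['tcp_pos'],s['joints'].round(2));print(cv2.Rodrigues(s['orientation'])[0].round(3),tool((.490,-.170,.145)))
E
```

```text
1.7 [ 0.48999707 -0.05062364  0.20779959] [-0.52  0.22  0.58  2.04 -0.15  0.92 -0.  ]
[[ 0.14  0.99  0.  ]
 [ 0.99 -0.14  0.  ]
 [ 0.    0.   -1.  ]] [-118.22407548   16.73693514   62.74906742]
```

>>> {"fn": "step_arm", "kwargs": {"moves": [[-118,17,30,0,0,0.01,0],[-118,17,40,0,0,0.01,0],[-118,17,50,0,0,0.01,0],[-118,17,62,0,0,0.01,0],[-118,17,62,0,0,0.01,0]]}}

```text
clock: 2.2
tcp_pos: [0.4893, -0.1677, 0.1442]
orientation: [-2.382, -2.044, 0.004]
contact_force: [0.4, -0.5, 0.6]
grip_width: 0.0001
gripper_force: 0.0
```

```bash
python3 - <<'E'
from h import *
f=grab('wrist','w1.png')
print(tool((.490,-.170,.06)))
E
```

```text
[-3.01789915  0.44476377 85.17525694]
```

View pics/w1.png

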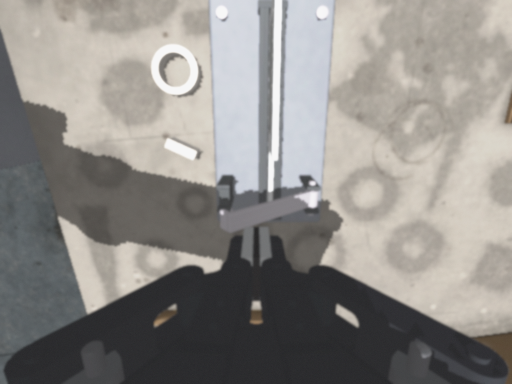

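The wrist view shows the closed fingers (250,240) directly above the raised latch arm (270,207). Next I push down.

>>> {"fn": "step_arm", "kwargs": {"moves": [[-3,0,20,0,0,0,0],[-3,0,35,0,0,0,0],[-3,0,45,0,0,0,0],[-3,0,55,0,0,0,0],[-3,0,65,0,0,0,0],[-3,0,74,0,0,0,0],[-3,0,80,0,0,0,0],[-3,0,82,0,0,0,0]]}}

```text
clock: 3.05
tcp_pos: [0.4899, -0.1709, 0.0632]
orientation: [-2.382, -2.047, 0.001]
contact_force: [-0.8, 0.5, 0.4]
grip_width: 0.0002
gripper_force: 0.3
```

>>> {"fn": "step_arm", "kwargs": {"moves": [[0,0,2,0,0,0,0],[0,0,4,0,0,0,0],[0,0,5,0,0,0,0],[0,0,6,0,0,0,0],[0,0,6,0,0,0,0]]}}

```text
clock: 3.55
tcp_pos: [0.4904, -0.1711, 0.0579]
orientation: [2.383, 2.047, 0.0]
contact_force: [0.1, 0.0, -0.5]
grip_width: -0.0
gripper_force: 0.0
```

>>> {"fn": "step_arm", "kwargs": {"moves": [[0,0,1,0,0,0,0],[0,0,1.5,0,0,0,0],[0,0,2,0,0,0,0],[0,0,2,0,0,0,0]]}}

```text
clock: 3.95
tcp_pos: [0.4905, -0.1711, 0.0569]
orientation: [-2.383, -2.047, -0.002]
contact_force: [-3.4, 1.5, 13.7]
grip_width: -0.0003
gripper_force: 6.7
```

```bash
python3 - <<'E'
from h import *
print(r.get_obs()['contact_force'])
f=grab('side','s2.png')
cv2.imwrite('pics/s2c.png',cv2.resize(f['image'][175:295,225:345,::-1],(600,600),interpolation=cv2.INTER_CUBIC))
E
```

```text
[-3.40380593  1.53970007 13.71938696]
```

View pics/s2c.png

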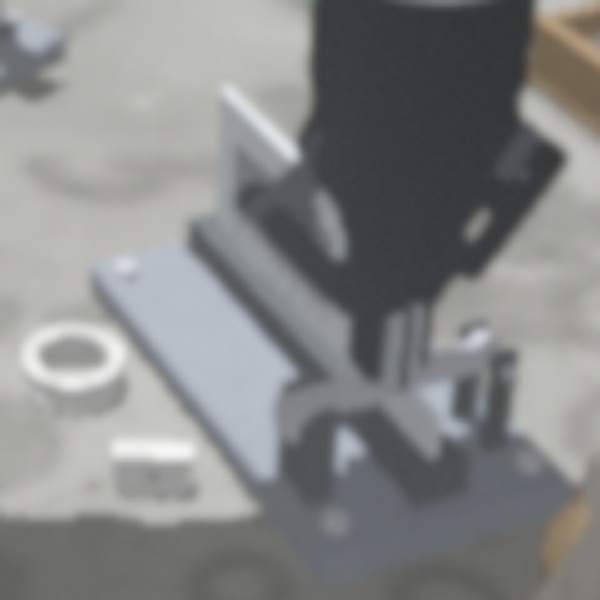

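The side view and the 14 N stop at z = 57 mm both show the latch lying in the catch. I'll retreat and go to the clip.

>>> {"fn": "step_arm", "kwargs": {"moves": [[0,0,-30,0,0,0,0],[0,0,-80,0,0,0,0],[0,0,-130,0,0,0,0],[100,-5,-145,0,0,0.3,85],[383,-13,-145,0,0,1.08,85],[383,-13,-145,0,0,1.08,85],[383,-13,-145,0,0,1.08,85],[383,-13,-145,0,0,1.08,85]]}}

```text
clock: 4.8
tcp_pos: [0.5171, 0.0566, 0.1973]
orientation: [-2.935, -1.12, -0.001]
contact_force: [1.2, 0.3, 0.2]
grip_width: 0.0722
gripper_force: 0.0
```

```bash
python3 - <<'E'
from h import *
s=r.get_obs();R=cv2.Rodrigues(s['orientation'])[0];print(s['joints'].round(2),s['grip_width'],'yaz',np.degrees(np.arctan2(R[1,1],R[0,1])),tool((.535,.2094,.20)))
E
```

```text
[-0.82  0.31  0.72  2.   -0.26  0.92 -0.81] 0.07219856305203232 yaz -48.209836346015535 [ 115.11255804 -101.98700334   -2.57444234]
```

>>> {"fn": "step_arm", "kwargs": {"moves": [[115,-102,-3,0,0,0.39,85],[115,-102,-3,0,0,0.39,85],[115,-102,-3,0,0,0.39,85],[115,-102,-3,0,0,0.39,85],[115,-102,-3,0,0,0.39,85],[115,-102,-3,0,0,0.39,85]]}}

```text
clock: 5.4
tcp_pos: [0.5339, 0.2063, 0.1999]
orientation: [3.094, 0.539, -0.001]
contact_force: [-0.6, -1.1, -0.6]
grip_width: 0.0849
gripper_force: 0.0
```

```bash
python3 - <<'E'
from h import *
s=r.get_obs();R=cv2.Rodrigues(s['orientation'])[0];print(s['joints'].round(2),s['grip_width'],'yaz',np.degrees(np.arctan2(R[1,1],R[0,1])),tool((.535,.2094,.101)))
f=grab('wrist','w2.png')
P=cloud(f);z=P[...,2]
for lo,hi in((.11,.14),(.06,.14),(.008,.02)):
    d=np.linalg.norm(P[...,:2]-[.535,.209],axis=-1);m=(z>lo)&(z<hi)&(d<.055);q=P[m]
    if len(q)>5:print(lo,len(q),q[:,2].max(),cv2.minAreaRect((q[:,:2]*1000).astype(np.float32)))
t=grab('top');P=cloud(t);c,sn=np.cos(-.152),np.sin(-.152)
loc=(P[...,:2]*1000-[509.5,-106.6])@np.array([[c,-sn],[sn,c]])
m=(abs(loc[...,1]+65)<5)&(loc[...,0]>-55)&(loc[...,0]<45)
q=np.c_[loc[m],P[m][:,2]*1000];q=q[np.argsort(q[:,0])];print(q[::8].round(0))
E
```

```text
[-1.06  0.42  0.76  1.88 -0.35  0.98 -1.37] 0.08494194201428683 yaz -70.24087663904079 [ 2.16075802 -2.6267245  98.88428944]
0.11 744 0.12944142478456558 ((537.4065551757812, 208.48748779296875), (26.16122055053711, 55.99003219604492), 18.973546981811523)
0.06 2088 0.12944142478456558 ((537.5391235351562, 208.37203979492188), (39.16422653198242, 55.921478271484375), 18.05909538269043)
0.008 1604 0.019995952694918034 ((529.0079345703125, 205.97425842285156), (96.49370574951172, 59.364227294921875), 18.311479568481445)
[[-55. -60.  12.]
 [-53. -63.  60.]
 [-49. -68.  58.]
 [-45. -60.  56.]
 [-42. -67.  55.]
 [-37. -67.  54.]
 [-32. -63.  59.]
 [-29. -68.  55.]
 [-25. -62.  56.]
 [-22. -64.  55.]
 [-19. -68.  59.]
 [-14. -61.  54.]
 [-12. -64.  15.]
 [ -6. -65.  56.]
 [ -2. -62.  29.]
 [  2. -69.  55.]
 [  7. -70.  58.]
 [ 12. -67.  56.]
 [ 17. -61.  55.]
 [ 20. -66.  55.]
 [ 23. -61.  16.]
 [ 27. -62.  55.]
 [ 30. -67.  58.]
 [ 34. -62.  16.]
 [ 37. -67.  63.]]
```

View pics/w2.png

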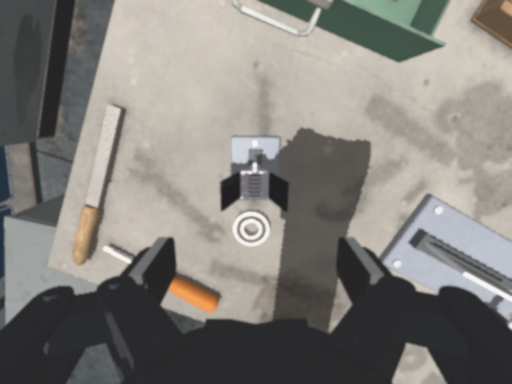

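The wrist view shows the clip's handles (255,190) centred between the open fingers, with the bearing clear below at (252,228). Depth puts the latch flat at 55–58 mm, so it is closed. Now I descend to the clip.

>>> {"fn": "step_arm", "kwargs": {"moves": [[3,-2,30,0,0,0.013,85],[3,-2,60,0,0,0.013,85],[3,-2,80,0,0,0.013,85],[3,-2,92,0,0,0.013,85],[3,-2,99,0,0,0.013,85],[3,-2,99,0,0,0.013,85]], "grip_force": 30}}

```text
clock: 6.1
tcp_pos: [0.5361, 0.2099, 0.1008]
orientation: [3.098, 0.519, -0.001]
contact_force: [-1.1, -0.2, -0.4]
grip_width: 0.0848
gripper_force: 0.0
```

>>> {"fn": "step_arm", "kwargs": {"moves": [[0,0,0,0,0,0,45],[0,0,0,0,0,0,35],[0,0,0,0,0,0,20],[0,0,0,0,0,0,20],[0,0,0,0,0,0,20],[0,0,0,0,0,0,20],[0,0,0,0,0,0,20],[0,0,0,0,0,0,20]], "grip_force": 30}}

```text
clock: 6.9
tcp_pos: [0.5386, 0.2107, 0.1039]
orientation: [-3.097, -0.519, -0.008]
contact_force: [-0.9, -1.7, 14.5]
grip_width: 0.0272
gripper_force: 29.2
```

```bash
python3 - <<'E'
from h import *
s=r.get_obs();print(s['grip_width'],s['gripper_force'],s['contact_force'],s['tcp_pos'])
f=grab('side','s3.png')
cv2.imwrite('pics/s3c.png',cv2.resize(f['image'][110:215,165:270,::-1],(600,600),interpolation=cv2.INTER_CUBIC))
E
```

```text
0.027162621425478695 29.171594381332397 [-0.92619196 -1.6999625  14.48823882] [0.53864899 0.21068336 0.10385127]
```

View pics/s3c.png

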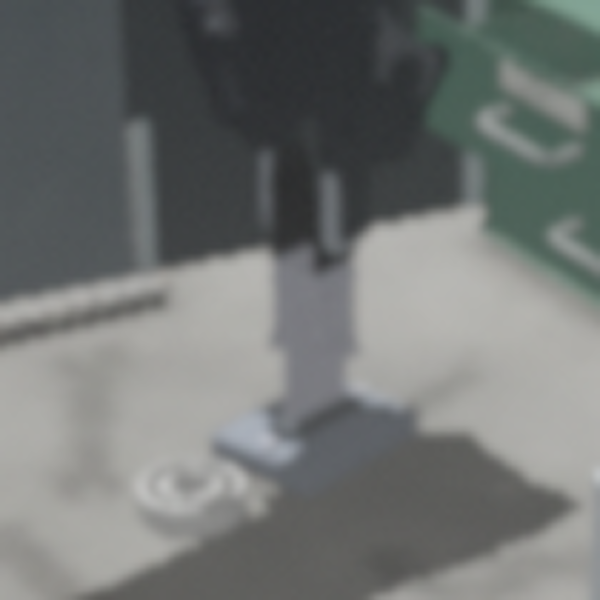

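>>> {"fn": "step_arm", "kwargs": {"moves": [[0,0,-4,0,0,0,20],[0,0,-10,0,0,0,20],[0,0,-25,0,0,0,20],[0,0,-50,0,0,0,20],[0,0,-75,0,0,0,20],[0,0,-95,0,0,0,20],[0,0,-95,0,0,0,20]], "grip_force": 35}}

```text
clock: 7.65
tcp_pos: [0.5379, 0.2111, 0.1994]
orientation: [-3.096, -0.52, -0.008]
contact_force: [-0.1, -0.2, -0.5]
grip_width: 0.0264
gripper_force: 35.2
```

```bash
python3 - <<'E'
from h import *
s=r.get_obs();R=cv2.Rodrigues(s['orientation'])[0];print(s['clock'],s['grip_width'],s['gripper_force'],s['contact_force'],'yaz',np.degrees(np.arctan2(R[1,1],R[0,1])),s['joints'].round(2))
print(R.round(3),tool((.514,-.0747,.196)))
f=grab('side','s4.png')
a=f['image'][70:215,150:300,::-1]
w=cv2.resize(grab('wrist')['image'][...,::-1][100:384,100:412],(400,364))
cv2.imwrite('pics/s4c.png',np.hstack([cv2.resize(a,(376,364),interpolation=cv2.INTER_CUBIC),w]))
E
```

```text
7.65 0.02635067612120168 35.23662865161896 [-0.06445892 -0.20602771 -0.51192993] yaz -70.9453072099163 [-1.06  0.43  0.76  1.87 -0.36  0.98 -1.38]
[[ 0.945  0.326  0.005]
 [ 0.326 -0.945  0.003]
 [ 0.005 -0.001 -1.   ]] [-115.8963968   262.32623462    2.49122367]
```

View pics/s4c.png

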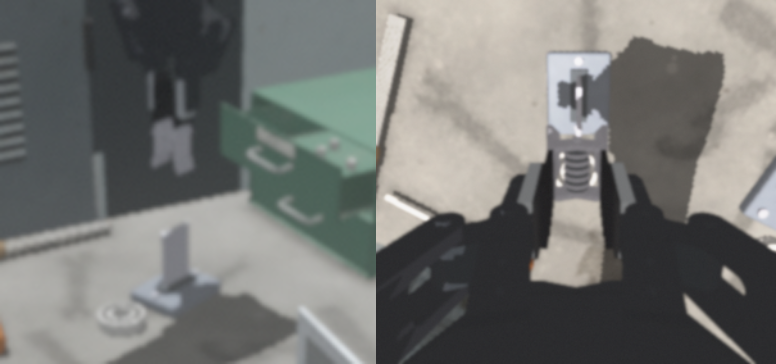

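The clip is off its rest and held gaping, with the rest tab left bare. I'll carry it over the plate.

>>> {"fn": "step_arm", "kwargs": {"moves": [[-116,262,0,0,0,-1.086,20],[-116,262,0,0,0,-1.086,20],[-116,262,0,0,0,-1.086,20],[-116,262,0,0,0,-1.086,20],[-116,262,0,0,0,-1.086,20],[-116,262,0,0,0,-1.086,20],[-116,262,0,0,0,-1.086,20],[-116,262,0,0,0,-1.086,20]]}}

```text
clock: 8.55
tcp_pos: [0.5107, -0.0768, 0.1951]
orientation: [-2.382, -2.047, 0.003]
contact_force: [0.4, 0.5, -1.6]
grip_width: 0.0264
gripper_force: 35.2
```

```bash
python3 - <<'E'
from h import *
s=r.get_obs();R=cv2.Rodrigues(s['orientation'])[0];print(s['clock'],s['grip_width'],s['gripper_force'],'yaz',np.degrees(np.arctan2(R[1,1],R[0,1])),s['joints'].round(2))
print(R.round(4),tool((.514,-.0747,.196)))
f=grab('wrist');P=cloud(f);pickle.dump((dict(f),s),open('w5.pkl','wb'))
z=P[...,2]
m=(z>.09)&(z<.106)&(abs(P[...,0]-.514)<.03)&(abs(P[...,1]+.075)<.075);q=P[m][:,:2]*1000
l=cv2.fitLine(q.astype(np.float32),cv2.DIST_HUBER,0,.01,.01).ravel();print(len(q),z[m].mean(),l,'az',np.degrees(np.arctan2(l[1],l[0])),q.min(0),q.max(0))
# clip parts near the tool, in tool frame
T=(P-s['tcp_pos'])@R*1000
m=(abs(T[...,0])<16)&(abs(T[...,1])<25)&(T[...,2]>3)&(T[...,2]<70);q=T[m]
for lo in range(0,70,8):
    k=q[(q[:,2]>=lo)&(q[:,2]<lo+8)]
    if len(k)>5: print(lo,len(k),k.min(0).round(1),k.max(0).round(1))
cv2.imwrite('pics/w5.png',f['image'][...,::-1])
E
```

```text
8.55 0.026412296233209474 35.232335329055786 yaz -8.65752078620833 [-0.47  0.29  0.6   2.   -0.2   0.91  0.09]
[[ 1.505e-01  9.886e-01 -2.000e-03]
 [ 9.886e-01 -1.505e-01 -2.000e-04]
 [-5.000e-04 -2.000e-03 -1.000e+00]] [ 2.53514018  2.91423513 -0.92398759]
369 0.09978134351419594 [ 1.4753088e-01  9.8905742e-01  5.1969666e+02 -5.2537346e+01] az 81.51613 [512.23781829 -91.37961003] [525.92368936 -21.1364018 ]
0 46 [-14.6 -13.7   3.1] [11.  13.8  8. ]
8 1217 [-16.  -13.4   8.1] [12.4 13.7 16. ]
16 288 [-14.3 -13.6  16. ] [13.8 14.  24. ]
24 61 [-14.3 -13.2  24.1] [ 9.9 13.6 31.4]
32 141 [-14.2 -13.3  32.1] [ 9.5 13.5 40. ]
40 82 [-12. -16.  40.] [ 9.3 16.5 48. ]
48 84 [ -5.8 -18.   48.1] [ 9.1 18.5 54.5]
```

View pics/w5.png

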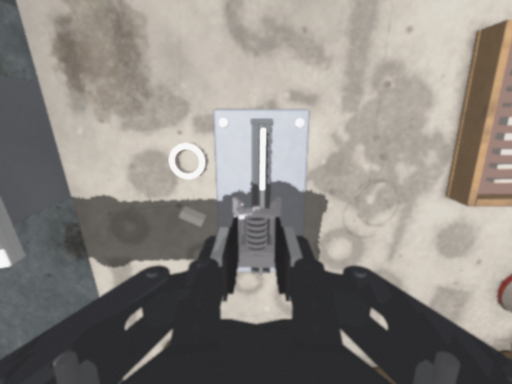

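The wrist view shows the clip (257,235) centred over the plate edge, which runs along column 263. Its jaws are square to the plate.

>>> {"fn": "step_arm", "kwargs": {"moves": [[3,5,0,0,0,0,20],[3,5,0,0,0,0,20],[3,5,0,0,0,0,20]]}}

```text
clock: 8.9
tcp_pos: [0.5175, -0.0721, 0.1956]
orientation: [-2.383, -2.046, 0.001]
contact_force: [-0.0, -0.5, -0.4]
grip_width: 0.0266
gripper_force: 35.2
```

```bash
python3 - <<'E'
from h import *
print(tool((.516,-.0747,.139)),r.get_obs()['tcp_pos'])
E
```

```text
[-2.75432785 -1.03894234 56.63657493] [ 0.51748629 -0.07211614  0.19563464]
```

>>> {"fn": "step_arm", "kwargs": {"moves": [[-3,-1,10,0,0,0,20],[-3,-1,20,0,0,0,20],[-3,-1,30,0,0,0,20],[-3,-1,38,0,0,0,20],[-3,-1,46,0,0,0,20],[-3,-1,52,0,0,0,20],[-3,-1,57,0,0,0,20],[-3,-1,57,0,0,0,20]]}}

```text
clock: 9.7
tcp_pos: [0.5157, -0.0754, 0.1384]
orientation: [-2.383, -2.046, 0.001]
contact_force: [-0.3, -0.8, -1.1]
grip_width: 0.0263
gripper_force: 35.2
```

```bash
python3 - <<'E'
from h import *
s=r.get_obs();R=cv2.Rodrigues(s['orientation'])[0];print(s['clock'],s['tcp_pos'],s['contact_force'],s['grip_width'],s['gripper_force'])
f=grab('wrist');P=cloud(f);z=P[...,2]
T=(P-s['tcp_pos'])@R*1000
m=(z>.094)&(z<.106)&(T[...,0]>20)&(T[...,0]<60)&(abs(T[...,1])<10);q=T[m];print('plate edge in tool y',len(q),np.median(q,0), np.polyfit(q[:,0],q[:,1],1))
m=(abs(T[...,0])<16)&(abs(T[...,1])<25)&(T[...,2]>25)&(T[...,2]<60);q=T[m];print('jaws',len(q),q.min(0),q.max(0))
g=grab('side')
a=cv2.resize(g['image'][165:285,235:355,::-1],(400,400),interpolation=cv2.INTER_CUBIC)
b=cv2.resize(f['image'][140:300,180:340,::-1],(400,400),interpolation=cv2.INTER_CUBIC)
cv2.imwrite('pics/fin.png',np.hstack([a,b]))
E
```

```text
9.7 [ 0.5156501  -0.07543928  0.13836788] [-0.25063582 -0.83046242 -1.13379609] 0.026330708944390664 35.23318111896515
plate edge in tool y 317 [38.17511494  0.84763115 38.54405387] [-2.12657286e-05  5.44551474e-01]
jaws 431 [-14.22053939 -17.96847486  25.12894814] [15.99614348 18.53154751 54.21277053]
```

View pics/fin.png

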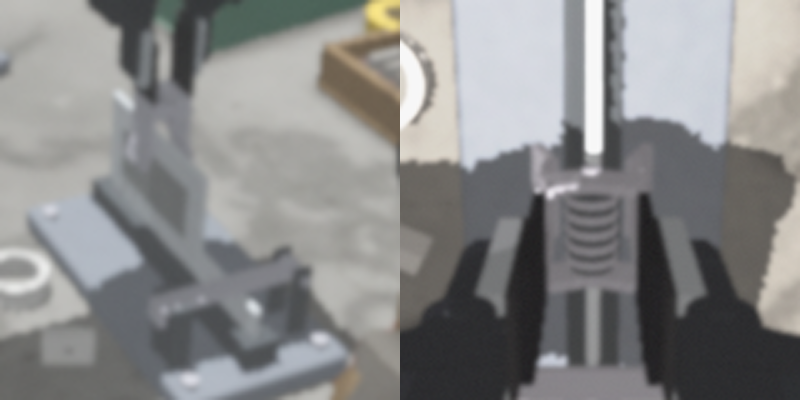

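The final view shows the latch level in its catch and the jaws straddling the plate edge, centred to within 1 mm. The only force on the tool is the clip's weight. I'm handing in.

```bash
python3 -c "
from h import *
print(np.abs(r.get_obs()['qvel']).max());print(r.hand_in())"
```

```text
0.006254864125169922
the job is handed in; nothing more can be done
None
```

The job is handed in: the latch is closed in its catch, and the clip is held squeezed open over the middle of the plate's top edge. The edge sits about 20 mm inside the jaws, centred to within 1 mm with no contact force seen, and I did not touch the bearing parts or the gauge block.

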